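# Push-test the bench cut-out under its dust cover

## Robot

A 6-joint arm with a two-finger parallel gripper is mounted at the origin on a cart in front of the work surface, level with it; the furniture and walls round the work are solid. World frame = base frame: x ahead of the robot, y to its left, z up, the work surface at z = 0. Lengths are in mm, angles in rad, forces in N, time in s.
With the tool pointing down it reaches from about 350 to 950 mm from the base axis. Payload 17.4 kg.
Tool frame: the origin (TCP) lies between the finger pads; the fingertips stand 19 mm ahead of it and the grasp point (between the pads) is the TCP; y points along the fingers, z is the direction in which the jaws open and shut, and the axes are right-handed (so a half turn about y gives the same grasp; the last joint's range is limited). The gripper opens to 93 mm and grips with 3 to 60 N. Pads are 15 mm wide; open, the fingers measure 128 mm over their backs; the gripper's body (75 mm by 188 mm) begins 65 mm behind the grasp point.
Start: joints at [1.122, 0.116, 1.442, -0, 1.584, -0.038], TCP at [269.565, 618.844, 237.646] pointing down, gripper open.
Joint ranges: [-2.83, 2.83], [-0.83, 2.19], [0.07, 2.5], [-1.14, 4.28], [0.01, 3], [-2.97, 2.97]. Speed limits (rad/s): [1.89, 1.89, 2.22, 3.14, 3.14, 3.14].

## Interface

Orientations are given as a 3x3 rotation matrix whose columns are the frame's x, y, z axes.
In Python, from station import get_obs, grab_frame, finish_job gives the robot as it stands.
- The arm moves only by the tool move_arm, never from a script. Its argument "deltas" is a list of rows, each a list of 7 numbers: the turn, a rotation vector about the world's x, y, z in rad, then the shift along the world's x, y, z in mm, then the closure, from 0 (fully open) to 1 (shut). A call has 1 to 10 rows; each row shifts and turns the commanded pose from where the row before left it; what a row does not reach is not made up. A row lasts 1/10 s, in which the tool goes at most 50 mm and 8.59 degrees, less where a joint would pass 70% of its speed; a pose out of reach is approached as far as the arm can. A call with a gripper value outside its range is refused whole. The fingers move at their own pace and stop on an object; "force" is the grip in N (left out, the last holds). Time passes only in rows, so rows that do not move let the fingers close. It gives the time, the measured TCP pose, the force and the opening at its end, in the units of the state.
- get_obs(): the state, without advancing time (a new reading comes with each control period).
- grab_frame(name): name is "side" or "top"; returns a dict with "image" (400x640x3 uint8, red, green, blue), "depth" (400x640 float32, mm along the optical axis (not along the pixel's ray), 0 where there is no reading), "fx", "fy", "cx", "cy" (pixels), "k1" (the pictures are not rectified: a ray, as slopes to the right and down, at radius r is drawn at 1 + k1 r^2 times it, then the intrinsics apply), "R" (3x3) and "t" (3): a world point X has camera coordinates R X + t. Camera axes: x right, y down, z forward; pixel columns grow to the right and rows downward; lengths in mm; the calibration is good to about 2 mm. A picture is of the moment at which its call begins.
- finish_job(): hands the job in, once; it reports no verdict.
The state is a dict: "time": time; "joint_positions": joint angles; "qd": joint speeds; "joint_torque": joint torques, N m; "tool_pos": TCP position; "tcp_rot": TCP orientation; "ft_force": force on the tool from outside, world axes, zero at the start; "wrist_torque": the same for the moment, N m; "finger_gap": finger opening in mm.
Only numpy, scipy, OpenCV 4.12 (cv2) and the standard library are available. Lean on these libraries where they do the work, as an engineer would, in place of code of your own. Each camera call takes 0.05 s, during which the arm holds its last target.

## Task

Do the routine test of the safety cut-out with the yellow dust cover: slide its yellow cover all the way aside, press the red button under it fully down and let it come up again, then slide the cover back until it is fully shut. Do not move the cover of the neighbouring cut-out with the blue dust cover.

Things in the scene. Friction and masses are not known exactly. Their poses are not given: they have to be found in the camera images.
- yellow_unit: Low grey switch box, fixed, 100 (x) x 190 (y) x 45 mm high to its deck; the one with the yellow cover. Origin: centre of the underside; z up, y along its length and the cover's slide. Red button centred at x 0, y -40 mm, 34 mm in diameter, top 55 mm above the worktop. Two channels along y beside button and cover, 62 mm apart, tops 64 mm above the worktop.
- yellow_cover (a joint): Travel of the 70 x 70 mm yellow cover plate along the box's +y, in m: 0 shut, 0.075 open at its stop, button clear from 0.052. Stays where left, friction 1.5 N. In its middle (x 0, y -40 mm + travel) an upright fin to grip, 40 mm in x, 13 mm thick in y, top 91 mm above the worktop; at its foot a step 20 mm wide in y, top 63 mm; plate top 61 mm above the worktop.
- yellow_button (a joint): Travel of the red button under the yellow cover, in m: 0 up, 0.006 fully down. A spring pushes it up: about 1 N to start it, 4.5 N fully down.
- blue_grip (a point): Middle of the top of the grip fin on the blue dust cover of the second, otherwise identical switch box, 91 mm above the worktop. That cover is shut and must stay so.

How it is judged (in metres and radians):
On the way, in this order (a step that is already met when the one before it is completed fails the run):
1. the yellow cover is slid aside so that the button is clear (more than 52 mm) (value of joint yellow_cover above 0.052 m), for 0.1 s.
2. with the yellow cover open, its button is pressed down (more than 4.5 mm of 6 mm) (value of joint yellow_button above 0.0045 m and value of joint yellow_cover above 0.05 m), for 0.05 s.
3. the button has come up and the yellow cover is shut again (within 10 mm) (value of joint yellow_cover below 0.01 m and value of joint yellow_button below 0.002 m), for 0.1 s.
At the end, for the whole second after the job is handed in: The yellow cover is shut again (within 10 mm of fully shut), its button is up (within 2 mm) and the blue cover is where it was (within 10 mm) (all of step 3 and distance of blue_grip from where it was at the start of the episode below 0.01 m); the robot touches nothing.
It fails at once if the blue cover is moved by more than 10 mm (distance of blue_grip from where it was at the start of the episode above 0.01 m).
It also fails if it takes over 43 s, if anything falls off the work surface, if the arm or the gripper's body presses on something with over 40 N, if the wrist force passes 120 N, or if a joint passes its speed limit or range.

## Working session

There is one attempt and no reset: what is moved stays moved. The work goes in short steps, Python scripts to look and compute and a tool call to move; the robot and the scene stay as the last step left them, time stands still between calls to the robot, and variables do not carry over. Pictures are saved under pics/ and viewed, and the job is handed in when it is done.

Besides the shell and the picture viewer there is one more tool, called by a JSON object that holds its "api" and its "payload". move_arm: Moves the arm, as the interface text tells. Its arguments: {"type":"object","properties":{"deltas":{"type":"array","items":{"type":"array","items":{"type":"number"}}},"force":{"type":"number"}},"required":["deltas"]}

```bash
mkdir -p pics; ls
python3 - <<'E'
from station import *
import cv2,pickle
o=get_obs();print({k:(v if not hasattr(v,'round') else v) for k,v in o.items()})
for n in("top","side"):
    f=grab_frame(n);pickle.dump(f,open(n+'.pkl','wb'));cv2.imwrite(f'pics/{n}0.png',f['image'][:,:,::-1])
    print(n,f['fx'],f['k1'],f['R'],f['t'])
E
```

```text
pics
{'time': 0.0, 'joint_positions': array([ 1.12222214e+00,  1.16494207e-01,  1.44230066e+00,  4.83245992e-06,
        1.58403938e+00, -3.77653456e-02]), 'qd': array([ 0.0012652 , -0.0002609 ,  0.00145729,  0.00154416, -0.00022392,
        0.00046866]), 'joint_torque': array([ 9.74985815e-04, -7.21260309e+01, -6.22605371e+01,  7.81021756e-02,
        2.37378170e-02, -1.01270873e-04]), 'tool_pos': array([269.45791639, 618.65910644, 236.87766156]), 'tcp_rot': array([[ 9.16798123e-01, -5.42810918e-04,  3.99350606e-01],
       [-3.99350971e-01, -1.11666497e-03,  9.16797445e-01],
       [-5.17068293e-05, -9.99999229e-01, -1.24052842e-03]]), 'ft_force': array([-0.75604247, -0.08447911, -0.71643028]), 'wrist_torque': array([-0.01879068,  0.03488251,  0.04332101]), 'finger_gap': 93.24912443221861}
top 360.8902272395946 0.0014272343035014452 [[ 0.01320783 -0.99979712 -0.01520796]
 [-0.99775151 -0.0121783  -0.06590604]
 [ 0.06570747  0.01604424 -0.99770993]] [-23.94127793 536.5997622  902.59131417]
side 405.7455965651735 0.008846059722756674 [[ 0.93292502 -0.3600688   0.00116981]
 [-0.21950418 -0.57129659 -0.79084646]
 [ 0.28542744  0.73754367 -0.61201349]] [-507.50988178  161.94752402  778.41733222]
```

View pics/top0.png

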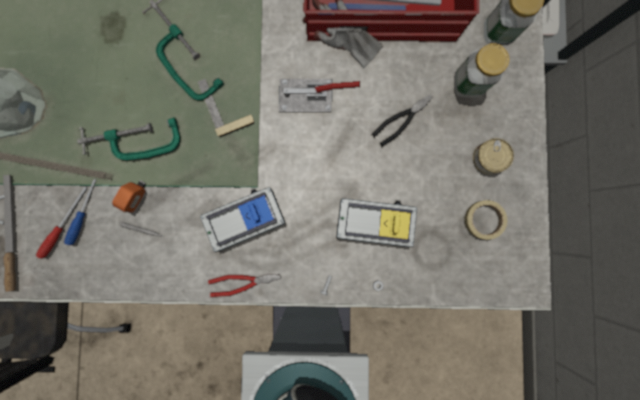

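View pics/side0.png

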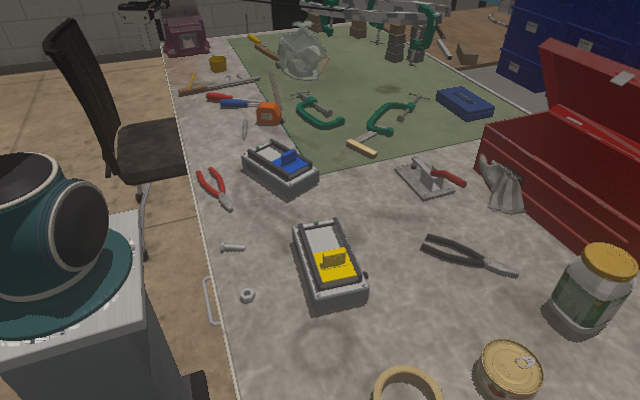

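The top view shows the yellow cover at about (396,224), with its white deck to its left. The blue unit is at about (245,217). Next I'll measure both.

```bash
cat > h.py <<'E'
import numpy as np,cv2,pickle
from station import *
def ray(f,u,v):
    K=np.array([[f['fx'],0,f['cx']],[0,f['fy'],f['cy']],[0,0,1.]])
    p=cv2.undistortPoints(np.array([[[u,v]]],float),K,np.array([f['k1'],0,0,0.]))[0,0]
    R=np.array(f['R']);return -R.T@f['t'],R.T@np.array([p[0],p[1],1])
def onz(f,u,v,z):
    c,d=ray(f,u,v);return c+d*(z-c[2])/d[2]
def proj(f,X):
    p=np.array(f['R'])@X+f['t'];s=p[:2]/p[2];s=s*(1+f['k1']*(s@s));return np.array([f['fx']*s[0]+f['cx'],f['fy']*s[1]+f['cy']])
def mask(f,lo,hi,s=110,v=60):
    h=cv2.cvtColor(f['image'],cv2.COLOR_RGB2HSV);return cv2.inRange(h,(lo,s,v),(hi,255,255))
def big(m,box=None):
    if box:
        q=np.zeros_like(m);a,b,c,d=box;q[b:d,a:c]=m[b:d,a:c];m=q
    c,_=cv2.findContours(m,cv2.RETR_EXTERNAL,cv2.CHAIN_APPROX_NONE);return max(c,key=cv2.contourArea)
E
python3 - <<'E'
from h import *
for n,boxes in(("top",{'y':(330,190,425,255),'b':(195,180,290,255)}),("side",{'y':(290,210,370,320),'b':(235,130,325,200)})):
    f=pickle.load(open(n+'.pkl','rb'))
    for k,(lo,hi) in {'y':(20,35),'b':(100,125)}.items():
        c=big(mask(f,lo,hi),boxes[k]);r=cv2.minAreaRect(c);P=cv2.boxPoints(r)
        print(n,k,cv2.contourArea(c),r)
        W=np.array([onz(f,*p,61)[:2] for p in P]);print(W.round(1),W.mean(0).round(1),[np.linalg.norm(W[i]-W[i-1]).round(1) for i in range(4)])
    a,b,c,d=(325,185,430,260) if n=='top' else (280,205,380,325)
    cv2.imwrite(f'pics/{n}_crop.png',cv2.resize(f['image'][b:d,a:c,::-1],None,fx=5,fy=5,interpolation=cv2.INTER_CUBIC) if n=='top' else cv2.resize(f['image'][b:d,a:c,::-1],None,fx=5,fy=5,interpolation=cv2.INTER_CUBIC))
E
```

```text
top y 683.5 ((394.3907470703125, 223.92832946777344), (28.450843811035156, 26.17243766784668), 6.709836959838867)
[[ 456.1 -174.5]
 [ 518.8 -181.8]
 [ 511.6 -249.8]
 [ 449.  -242.2]] [ 483.9 -212.1] [np.float64(68.1), np.float64(63.2), np.float64(68.4), np.float64(63.0)]
top b 656.0 ((255.624267578125, 212.19821166992188), (25.923080444335938, 27.92308235168457), 67.38013458251953)
[[523.4 168. ]
 [550.4 105.6]
 [492.4  80.1]
 [465.6 142.1]] [507.9 124. ] [np.float64(63.3), np.float64(67.9), np.float64(63.3), np.float64(67.6)]
side y 1011.5 ((334.5365905761719, 264.1706848144531), (31.149993896484375, 38.273983001708984), 77.90524291992188)
[[ 459.2 -176.4]
 [ 531.5 -182.3]
 [ 511.8 -253.2]
 [ 445.3 -246.3]] [ 486.9 -214.6] [np.float64(71.3), np.float64(72.5), np.float64(73.5), np.float64(66.8)]
side b 419.0 ((289.5570983886719, 161.66952514648438), (21.47058868408203, 31.294118881225586), 61.927513122558594)
[[470.9 150.9]
 [555.4 191.9]
 [550.3 100.8]
 [471.3  66.8]] [512.  127.6] [np.float64(84.1), np.float64(93.9), np.float64(91.2), np.float64(86.0)]
```

View pics/top_crop.png

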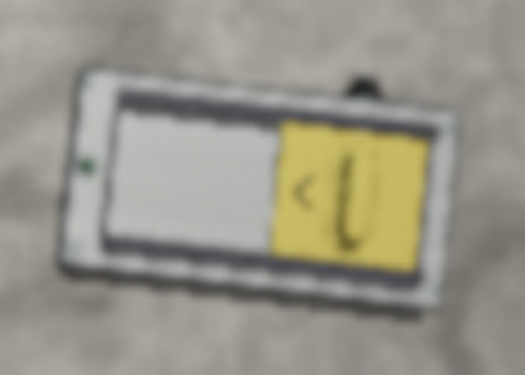

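View pics/side_crop.png

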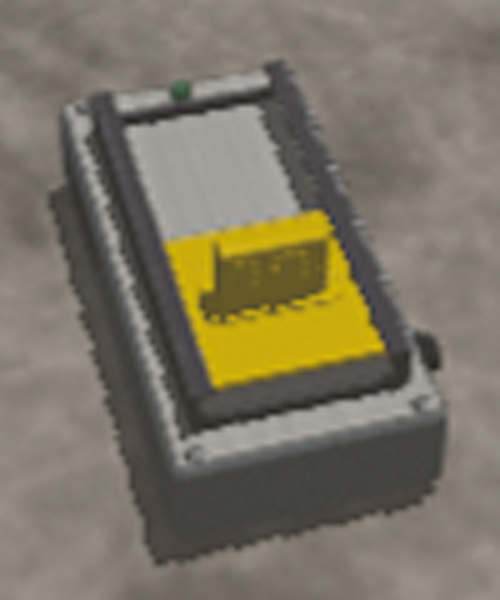

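Run:
```python
from h import *
t=pickle.load(open('top.pkl','rb'));s=pickle.load(open('side.pkl','rb'))
W=[onz(t,325+x/5,185+y/5,45)[:2] for x,y in((90,72),(455,113),(437,303),(62,268))]
W=np.array(W);print(W.round(1),W.mean(0).round(1),np.degrees(np.arctan2(*(W[0]-W[1]))),np.degrees(np.arctan2(*(W[3]-W[2]))),np.linalg.norm(W[0]-W[1]),np.linalg.norm(W[1]-W[2]))
C=W.mean(0);d=(W[0]-W[1]+W[3]-W[2]);d/=np.linalg.norm(d);print('d',d,'fin from box',C-40*d)
# fin top: depth pixels (yellow) at z near 91, both cams
for n,f,b in(('top',t,(375,205,415,245)),('side',s,(290,235,370,290))):
    P=[]
    for v in range(b[1],b[3]):
        for u in range(b[0],b[2]):
            z=f['depth'][v,u]
            if z>0:
                c,r=ray(f,u,v);X=c+r*z
                if 80<X[2]<105:P.append(X)
    P=np.array(P);print(n,len(P))
    if len(P):print(P.mean(0).round(1),P.min(0).round(1),P.max(0).round(1))
for x,y in((215,242),(222,262),(328,212),(328,238)):print('side',onz(s,280+x/5,205+y/5,91).round(1))
for x,y in((345,155),(345,250),(375,160),(368,245)):print('top',onz(t,325+x/5,185+y/5,91).round(1))
```

```text
[[ 542.8  -88.9]
 [ 524.7 -268.4]
 [ 431.7 -259.2]
 [ 446.2  -76. ]] [ 486.3 -173.1] 5.744149985696358 4.525647423027355 180.42274647676933 93.53940283240841
d [0.08940285 0.99599555] fin from box [ 482.77141265 -212.97290792]
top 106
[ 483.6 -211.6   89.7] [ 464.8 -219.5   80.4] [ 502.3 -204.7   94.6]
side 213
[ 484.4 -216.5   88.6] [ 465.3 -222.7   80.1] [ 505.2 -206.3   93.3]
side [ 466.1 -210.8   91. ]
side [ 465.  -220.3   91. ]
side [ 508.3 -211.7   91. ]
side [ 503.3 -223.1   91. ]
top [ 502.  -205.1   91. ]
top [ 457.9 -205.    91. ]
top [ 499.9 -219.    91. ]
top [ 460.3 -215.6   91. ]
```

{"api": "move_arm", "payload": {"deltas": [[0, 0, 0.0157, 10.7, -41.5, 0, 0], [0, 0, 0.0157, 10.7, -41.5, 0, 0], [0, 0, 0.0157, 10.7, -41.5, 0, 0], [0, 0, 0.0157, 10.7, -41.5, 0, 0], [0, 0, 0.0157, 10.7, -41.5, 0, 0], [0, 0, 0.0157, 10.7, -41.5, 0, 0], [0, 0, 0.0157, 10.7, -41.5, 0, 0], [0, 0, 0.0157, 10.7, -41.5, 0, 0], [0, 0, 0.0157, 10.7, -41.5, 0, 0], [0, 0, 0.0157, 10.7, -41.5, 0, 0]], "force": 15}}

```text
time: 1.1
tool_pos: [376.4, 202.2, 237.5]
tcp_rot: [[0.968, 0.0, 0.25], [-0.25, 0.0, 0.968], [0.0, -1.0, 0.0]]
ft_force: [1.9, -0.4, -0.3]
finger_gap: 93.4
```

{"api": "move_arm", "payload": {"deltas": [[0, 0, 0.0157, 10.7, -41.5, 0, 0], [0, 0, 0.0157, 10.7, -41.5, 0, 0], [0, 0, 0.0157, 10.7, -41.5, 0, 0], [0, 0, 0.0157, 10.7, -41.5, 0, 0], [0, 0, 0.0157, 10.7, -41.5, 0, 0], [0, 0, 0.0157, 10.7, -41.5, 0, 0], [0, 0, 0.0157, 10.7, -41.5, 0, 0], [0, 0, 0.0157, 10.7, -41.5, 0, 0], [0, 0, 0.0157, 10.7, -41.5, 0, 0], [0, 0, 0, 0, 0, 0, 0]]}}

```text
time: 2.1
tool_pos: [473.1, -173.3, 236.7]
tcp_rot: [[0.993, -0.002, 0.115], [-0.115, -0.0, 0.993], [-0.002, -1.0, -0.0]]
ft_force: [0.3, 0.5, 0.3]
finger_gap: 93.2
```

{"api": "move_arm", "payload": {"deltas": [[0, 0, 0.02, 10.7, -39, 0, 0], [0, 0, 0, 0, 0, -30, 0], [0, 0, 0, 0, 0, -30, 0], [0, 0, 0, 0, 0, -30, 0], [0, 0, 0, 0, 0, -25, 0], [0, 0, 0, 0, 0, -20, 0], [0, 0, 0, 0, 0, -13.6, 0], [0, 0, 0, 0, 0, 0, 0]]}}

```text
time: 2.9
tool_pos: [482.9, -208.0, 87.4]
tcp_rot: [[0.996, -0.002, 0.092], [-0.092, 0.001, 0.996], [-0.002, -1.0, 0.001]]
ft_force: [-0.4, 0.2, 0.2]
finger_gap: 93.0
```

Run:
```python
from h import *
f=grab_frame('side');cv2.imwrite('pics/side1.png',cv2.resize(f['image'][130:350,230:430,::-1],None,fx=2.7,fy=2.7))
o=get_obs();print(o['tool_pos'],o['ft_force'],o['tcp_rot'][:,2])
```

```text
[ 483.40280637 -208.31157952   88.82794184] [ 0.49201935 -0.4034896   0.55615243] [9.21746033e-02 9.95742787e-01 3.80225004e-04]
```

View pics/side1.png

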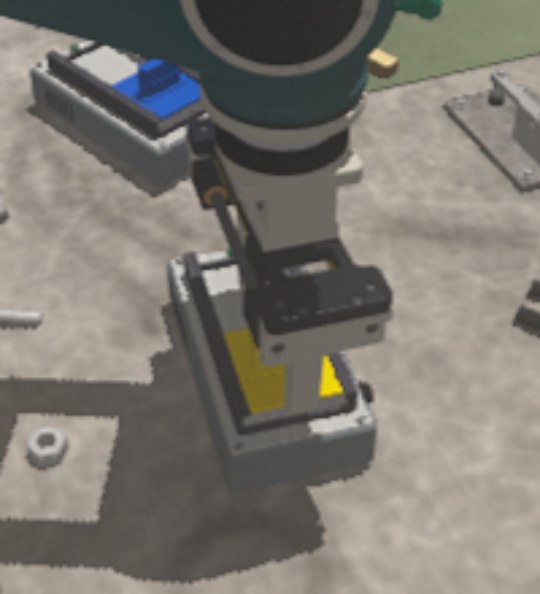

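The gripper straddles the fin, with one finger at about (305,380), and nothing is touching. I'll centre it by 4 mm and close.

{"api": "move_arm", "payload": {"deltas": [[0, 0, 0, 0, -4, 0, 0.4], [0, 0, 0, 0, 0, 0, 0.7], [0, 0, 0, 0, 0, 0, 0.9], [0, 0, 0, 0, 0, 0, 1], [0, 0, 0, 0, 0, 0, 1], [0, 0, 0, 0, 0, 0, 1], [0, 0, 0, 0, 0, 0, 1]], "force": 15}}

```text
time: 3.65
tool_pos: [483.6, -212.6, 89.0]
tcp_rot: [[0.996, -0.0, 0.092], [-0.092, -0.0, 0.996], [-0.0, -1.0, -0.0]]
ft_force: [-1.0, -0.2, 0.1]
finger_gap: 41.5
```

{"api": "move_arm", "payload": {"deltas": [[0, 0, 0, 0, 0, 0, 1], [0, 0, 0, 0, 0, 0, 1], [0, 0, 0, 0, 0, 0, 1], [0, 0, 0, 0, 0, 0, 1], [0, 0, 0, 0, 0, 0, 1]]}}

```text
time: 4.15
tool_pos: [483.6, -212.7, 89.0]
tcp_rot: [[0.996, -0.0, 0.093], [-0.093, -0.0, 0.996], [-0.0, -1.0, -0.0]]
ft_force: [-0.5, -0.1, -0.5]
finger_gap: 11.8
```

{"api": "move_arm", "payload": {"deltas": [[0, 0, 0, 0, 0, 0, 1], [0, 0, 0, 0, 0, 0, 1]]}}

```text
time: 4.35
tool_pos: [483.5, -212.6, 89.0]
tcp_rot: [[0.996, -0.0, 0.092], [-0.092, 0.0, 0.996], [-0.0, -1.0, -0.0]]
ft_force: [-0.5, 0.0, 0.2]
finger_gap: 12.0
```

{"api": "move_arm", "payload": {"deltas": [[0, 0, 0, 0.4, 4, 0, 1], [0, 0, 0, 0.7, 7.5, 0, 1], [0, 0, 0, 0.7, 7.5, 0, 1], [0, 0, 0, 0.7, 7.5, 0, 1], [0, 0, 0, 0.7, 7.5, 0, 1]]}}

```text
time: 4.85
tool_pos: [487.1, -177.9, 89.1]
tcp_rot: [[0.996, 0.001, 0.092], [-0.092, -0.0, 0.996], [0.001, -1.0, -0.0]]
ft_force: [5.3, -3.0, -4.0]
finger_gap: 12.3
```

{"api": "move_arm", "payload": {"deltas": [[0, 0, 0, 0.8, 7.5, 0, 1], [0, 0, 0, 0.8, 7.5, 0, 1], [0, 0, 0, 0.8, 7.5, 0, 1], [0, 0, 0, 0.8, 7.5, 0, 1], [0, 0, 0, 0.5, 5, 0, 1], [0, 0, 0, 0.4, 4, 0, 1], [0, 0, 0, 0, 0, 0, 1]]}}

```text
time: 5.55
tool_pos: [491.2, -138.6, 89.1]
tcp_rot: [[0.996, 0.001, 0.092], [-0.092, 0.0, 0.996], [0.001, -1.0, 0.0]]
ft_force: [5.6, 1.5, -4.1]
finger_gap: 11.7
```

{"api": "move_arm", "payload": {"deltas": [[0, 0, 0, 0, 0, 0, 0.6], [0, 0, 0, 0, 0, 0, 0.6], [0, 0, 0, 0, 0, 0, 0.6], [0, 0, 0, 0, 0, 0, 0.6], [0, 0, 0, 0, 0, 30, 0.6], [0, 0, 0, 0, 0, 30, 0.6], [0, 0, 0, 0, 0, 0, 0.6]]}}

```text
time: 6.25
tool_pos: [492.2, -140.1, 153.1]
tcp_rot: [[0.996, 0.005, 0.092], [-0.092, -0.002, 0.996], [0.005, -1.0, -0.001]]
ft_force: [0.3, 1.0, 1.0]
finger_gap: 37.1
```

{"api": "move_arm", "payload": {"deltas": [[0, 0, 0, -2.4, -24, 40, 1], [0, 0, 0, -2.4, -24, 40, 1], [0, 0, 0, -2.4, -24, 40, 1], [0, 0, 0, 0, -40, 0, 1], [0, 0, 0, 0, -40, 0, 1], [0, 0, 0, 0, -40, 0, 1], [0, 0, 0, 0, 0, 0, 1]]}}

```text
time: 6.95
tool_pos: [483.0, -335.2, 267.6]
tcp_rot: [[0.995, -0.002, 0.096], [-0.096, 0.0, 0.995], [-0.002, -1.0, 0.0]]
ft_force: [0.9, 0.7, -0.3]
finger_gap: 0.4
```

Run:
```python
from h import *
for n in('side','top'):
    f=grab_frame(n);pickle.dump(f,open(n+'2.pkl','wb'));im=f['image'][:,:,::-1]
    im=im[130:350,230:430] if n=='side' else im[150:290,180:470]
    cv2.imwrite(f'pics/{n}2.png',cv2.resize(im,None,fx=2.7,fy=2.7,interpolation=cv2.INTER_CUBIC))
o=get_obs();print(o['time'],o['tool_pos'],o['ft_force'],o['finger_gap'])
```

```text
7.05 [ 483.37851646 -332.17914105  268.06700623] [-0.16637842 -0.31314838  0.00819608] 0.4101292851473847
```

View pics/side2.png

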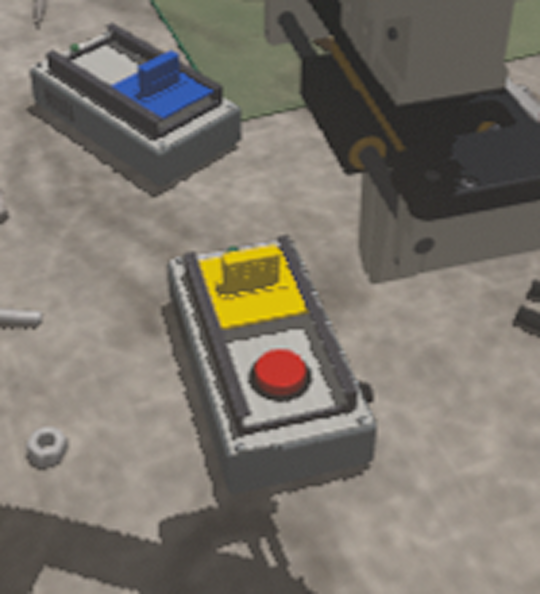

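View pics/top2.png

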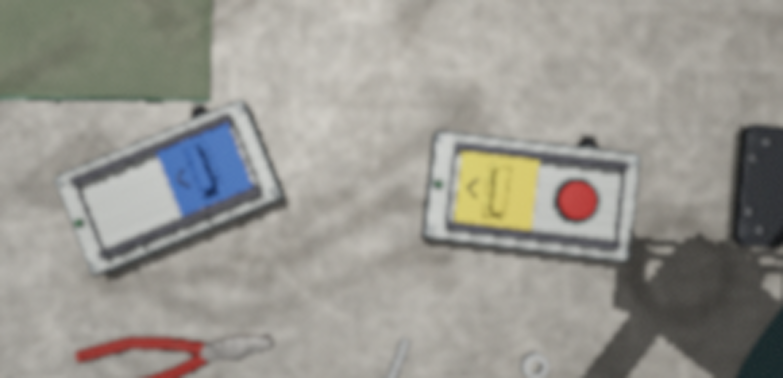

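The cover is fully aside, at about (250,285) in the side crop. The red button is exposed at (281,373) there and at (577,200) in the top crop. The blue cover hasn't moved.

Run:
```python
from h import *
for n,b in(('side',(290,230,380,310)),('top',(375,205,420,245))):
    f=pickle.load(open(n+'2.pkl','rb'))
    m=mask(f,0,8)|mask(f,172,180);c=big(m,b);M=cv2.moments(c);u,v=M['m10']/M['m00'],M['m01']/M['m00']
    print(n,u,v,cv2.contourArea(c),onz(f,u,v,53).round(1))
    c=big(mask(f,20,35),b if n=='side' and 0 else (285,205,370,290) if n=='side' else (330,190,425,255));M=cv2.moments(c);print('cover',onz(f,M['m10']/M['m00'],M['m01']/M['m00'],66).round(1))
```

```text
side 333.3831501831501 267.4058608058608 227.5 [ 484.3 -215.7   53. ]
cover [ 490.9 -146.4   66. ]
top 393.4311594202899 223.75120772946858 138.0 [ 484.3 -211.4   53. ]
cover [ 491.7 -137.1   66. ]
```

{"api": "move_arm", "payload": {"deltas": [[0, 0, 0, 0, 40, -30, 1], [0, 0, 0, 0, 40, -40, 1], [0, 0, 0, 0.6, 39.7, -40, 1], [0, 0, 0, 0, 0, -40, 1], [0, 0, 0, 0, 0, -20, 1], [0, 0, 0, 0, 0, -18, 1], [0, 0, 0, 0, 0, 0, 1], [0, 0, 0, 0, 0, 0, 1]]}}

```text
time: 7.85
tool_pos: [484.3, -220.4, 90.8]
tcp_rot: [[0.996, 0.0, 0.092], [-0.092, 0.0, 0.996], [0.0, -1.0, 0.0]]
ft_force: [0.2, -0.7, 0.7]
finger_gap: 0.3
```

{"api": "move_arm", "payload": {"deltas": [[0, 0, 0, 0, 7.5, 0, 1], [0, 0, 0, 0, 0, -10, 1], [0, 0, 0, 0, 0, -5, 1], [0, 0, 0, 0, 0, -4, 1], [0, 0, 0, 0, 0, 0, 1]]}}

```text
time: 8.35
tool_pos: [484.1, -213.5, 70.8]
tcp_rot: [[0.996, -0.0, 0.092], [-0.092, 0.0, 0.996], [-0.0, -1.0, 0.0]]
ft_force: [-0.6, 1.0, 3.4]
finger_gap: 0.7
```

{"api": "move_arm", "payload": {"deltas": [[0, 0, 0, 0, 0, -2, 1], [0, 0, 0, 0, 0, -1, 1], [0, 0, 0, 0, 0, -0.5, 1], [0, 0, 0, 0, 0, 0, 1]]}}

```text
time: 8.75
tool_pos: [484.3, -213.7, 68.2]
tcp_rot: [[0.996, 0.0, 0.092], [-0.092, -0.0, 0.996], [0.0, -1.0, -0.0]]
ft_force: [-1.9, 3.4, 6.9]
finger_gap: 0.4
```

{"api": "move_arm", "payload": {"deltas": [[0, 0, 0, 0, 0, -0.7, 1], [0, 0, 0, 0, 0, 0, 1], [0, 0, 0, 0, 0, 0, 1]]}}

```text
time: 9.05
tool_pos: [484.4, -213.7, 68.1]
tcp_rot: [[0.996, 0.0, 0.092], [-0.092, -0.0, 0.996], [0.0, -1.0, -0.0]]
ft_force: [-6.6, 4.2, 13.7]
finger_gap: 0.4
```

The button has bottomed: the force rose to 13.7 N with no further travel. Next I'll raise the tool and regrip the fin.

{"api": "move_arm", "payload": {"deltas": [[0, 0, 0, 0, 0, 10, 1], [0, 0, 0, 0, 0, 40, 1], [0, 0, 0, 0, 0, 40, 0.5], [0, 0, 0, 0, 0, 0, 0.5], [0, 0, 0, 3.5, 37.5, 0, 0.5], [0, 0, 0, 3.4, 37.5, 0, 0.5], [0, 0, 0, 0, 0, 0, 0.5], [0, 0, 0, 0, 0, 0, 0.5]]}}

```text
time: 9.85
tool_pos: [491.1, -138.2, 156.8]
tcp_rot: [[0.996, -0.0, 0.091], [-0.091, -0.0, 0.996], [-0.0, -1.0, -0.0]]
ft_force: [0.5, 0.7, -0.5]
finger_gap: 43.1
```

Run:
```python
from h import *
f=grab_frame('side');cv2.imwrite('pics/side3.png',cv2.resize(f['image'][130:350,230:430,::-1],None,fx=2.7,fy=2.7))
o=get_obs();print(o['tool_pos'],o['ft_force'],o['finger_gap'])
```

```text
[ 491.06314839 -138.88103558  156.8392093 ] [ 0.32813173 -1.36483962 -1.09260254] 45.13450779271503
```

View pics/side3.png

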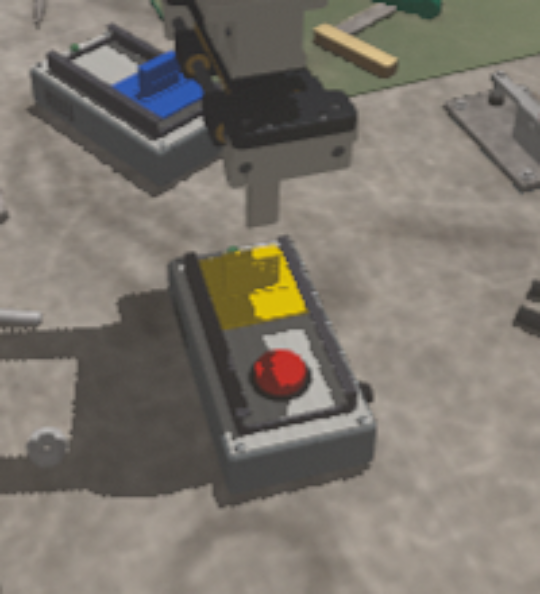

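The button is up again at (280,373), the cover is still open, and the gripper is above the fin.

{"api": "move_arm", "payload": {"deltas": [[0, 0, 0, 0, 0, -25, 0.5], [0, 0, 0, 0, 0, -25, 0.5], [0, 0, 0, 0, 0, -13, 0.5], [0, 0, 0, 0, 0, -5, 0.5], [0, 0, 0, 0, 0, 0, 0.8], [0, 0, 0, 0, 0, 0, 1], [0, 0, 0, 0, 0, 0, 1], [0, 0, 0, 0, 0, 0, 1], [0, 0, 0, 0, 0, 0, 1], [0, 0, 0, 0, 0, 0, 1]]}}

```text
time: 10.9
tool_pos: [491.3, -138.6, 89.5]
tcp_rot: [[0.996, 0.001, 0.092], [-0.092, -0.0, 0.996], [0.001, -1.0, -0.0]]
ft_force: [-0.8, 0.2, 3.9]
finger_gap: 12.1
```

Gripped. I'll slide it back 75 mm.

{"api": "move_arm", "payload": {"deltas": [[0, 0, 0, -0.4, -4, 0, 1], [0, 0, 0, -0.8, -7.5, 0, 1], [0, 0, 0, -0.8, -7.5, 0, 1], [0, 0, 0, -0.8, -7.5, 0, 1], [0, 0, 0, -0.8, -7.5, 0, 1], [0, 0, 0, -0.8, -7.5, 0, 1], [0, 0, 0, -0.8, -7.5, 0, 1], [0, 0, 0, -0.8, -7.5, 0, 1], [0, 0, 0, -0.8, -7.5, 0, 1], [0, 0, 0, -0.5, -5, 0, 1]]}}

```text
time: 11.9
tool_pos: [484.0, -208.3, 89.4]
tcp_rot: [[0.996, 0.001, 0.093], [-0.093, -0.0, 0.996], [0.001, -1.0, -0.0]]
ft_force: [0.3, 2.1, 6.3]
finger_gap: 11.8
```

{"api": "move_arm", "payload": {"deltas": [[0, 0, 0, -0.3, -3, 0, 1], [0, 0, 0, -0.2, -2, 0, 1], [0, 0, 0, 0, -1, 0, 1], [0, 0, 0, 0, 0, 0, 1]]}}

```text
time: 12.3
tool_pos: [483.5, -212.9, 89.4]
tcp_rot: [[0.996, 0.001, 0.092], [-0.092, 0.002, 0.996], [0.0, -1.0, 0.002]]
ft_force: [0.0, 11.6, 8.0]
finger_gap: 12.0
```

The force rose to 11.6 N in y, so the cover is on its closed stop. I'll release it and retreat.

{"api": "move_arm", "payload": {"deltas": [[0, 0, 0, 0, 1, 0, 1], [0, 0, 0, 0, 0, 0, 0.6], [0, 0, 0, 0, 0, 0, 0.6], [0, 0, 0, 0, 0, 0, 0.6], [0, 0, 0, 0, 0, 0, 0.6], [0, 0, 0, 0, 0, 20, 0.6], [0, 0, 0, 0, 0, 40, 0.6], [0, 0, 0, 0, 0, 40, 0.6], [0, 0, 0, 0, 0, 40, 0.6]]}}

```text
time: 13.2
tool_pos: [483.0, -212.5, 230.5]
tcp_rot: [[0.996, -0.0, 0.092], [-0.092, 0.0, 0.996], [-0.0, -1.0, 0.0]]
ft_force: [0.3, -0.9, 0.3]
finger_gap: 37.2
```

{"api": "move_arm", "payload": {"deltas": [[0, 0, 0, 0, -30, 20, 0.6], [0, 0, 0, 0, -40, 0, 0.6], [0, 0, 0, 0, -40, 0, 0.6], [0, 0, 0, 0, 0, 0, 0.6], [0, 0, 0, 0, 0, 0, 0.6]]}}

```text
time: 13.7
tool_pos: [483.1, -323.1, 248.5]
tcp_rot: [[0.996, -0.001, 0.094], [-0.094, 0.001, 0.996], [-0.001, -1.0, 0.001]]
ft_force: [-0.4, -0.0, -0.0]
finger_gap: 36.8
```

Run:
```python
from h import *
B={"top":{'y':(330,190,425,255),'b':(195,180,290,255)},"side":{'y':(290,210,370,320),'b':(235,130,325,200)}}
for n in('side','top'):
    f=grab_frame(n);g=pickle.load(open(n+'.pkl','rb'));im=f['image'][:,:,::-1]
    im=im[130:350,230:430] if n=='side' else im[150:290,180:470]
    cv2.imwrite(f'pics/{n}4.png',cv2.resize(im,None,fx=2.7,fy=2.7,interpolation=cv2.INTER_CUBIC))
    for k,(lo,hi) in {'y':(20,35),'b':(100,125)}.items():
        for q in(g,f):
            M=cv2.moments(big(mask(q,lo,hi),B[n][k]));print(n,k,onz(q,M['m10']/M['m00'],M['m01']/M['m00'],66).round(1))
o=get_obs();print(o['time'],o['tool_pos'],o['ft_force'],o['finger_gap'])
```

```text
side y [ 483.  -220.4   66. ]
side y [ 483.  -220.5   66. ]
side b [509.4 118.4  66. ]
side b [509.5 118.5  66. ]
top y [ 483.8 -211.4   66. ]
top y [ 483.6 -211.8   66. ]
top b [507.5 123.7  66. ]
top b [507.5 123.6  66. ]
13.8 [ 483.31039944 -321.99654844  248.91032097] [ 0.34700791 -0.13270308  0.28803562] 37.296441526441335
```

View pics/side4.png

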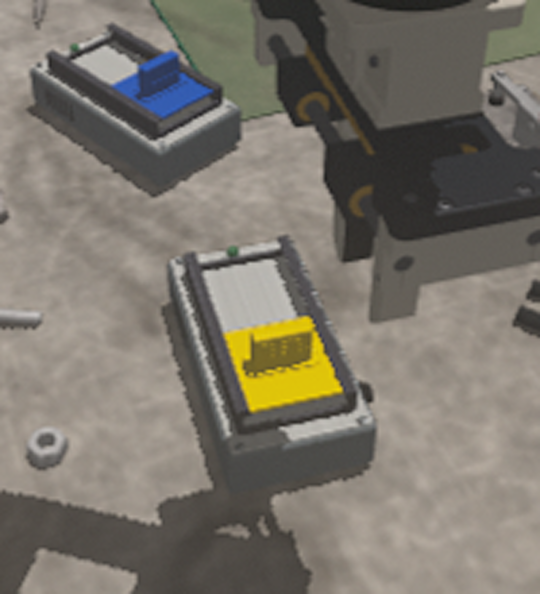

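The yellow cover is shut at (290,365), the blue one hasn't moved, and the gripper is clear of both boxes.

```bash
python3 -c "
from station import *
print(finish_job())"
```

```text
the job is handed in; nothing more can be done
None
```

The test of the yellow cut-out is done and handed in at about 14 s on the robot's clock; handing in reports no verdict.

- **Cover opened:** I gripped the fin and slid the cover about 74 mm aside. The pictures showed the button clear.
- **Button pressed:** I pressed with closed fingers until it bottomed. The force reached 13.7 N, and the last 0.7 mm of commanded press moved the tool only about 0.1 mm. A side view afterwards showed the button up again.
- **Cover shut:** I slid the cover back until the force rose to 11.6 N at its stop, then released it and moved clear.

**Last checks:** The final pictures put the yellow cover within 0.5 mm of where it started and the blue cover within 0.2 mm. The wrist force read near zero, and the gripper was well clear. The two cameras differed by 4 to 5 mm in y on the button's position. I aimed between them, and the press worked. With the cover shut, the button cannot be seen directly at the end. No checks failed.

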